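# Tip a cover plate up into the inspection rest

## Task

The blue-painted cover plate lies flat on the white skids of the inspection rest. Slide it along the skids, keeping it about centred, until its far edge is square against both green uprights; then tip it up so that this edge drops into the channel behind the kerb and the plate leans back on the uprights with its bare underside facing out for inspection. Move it gently - do not ram it, let it drop or let it slam - and leave the tin, caliper, screwdriver and oil can where they are.

Things in the scene. Friction and masses are not known exactly. Their poses are not given: they have to be found in the camera images.
- rest: Fixed grey tip-up rest, 198x150 mm base. Origin on the bench, below the kerb's back edge, mid-width; x level towards backrest, z up. White skids: tops z 38, x -103..-10, y +-38, 16 wide. Steel kerb: x -10..0, top z 38, 140 wide. Channel behind it: floor z 24. Two green uprights, y +-38, 20 wide: faces start at x 17, z 24, lean back 20 deg (away from kerb), end at z 125. Nothing under free edge.
- cover_plate: Loose plate, 150 (x) x 120 (y) x 10 (z) mm, about 0.5 kg (0.3 to 0.7), blue painted top, bare aluminium underside, six 8 mm bolt holes. Slides on the skids at 1 to 5 N. Origin at the centre of its underside; x points to its foot edge (towards the backrest at the start); z up while it lies. Lying home, its foot edge is at x 22 mm of the rest and its free edge overhangs the skid ends by 25 mm.
- foot_edge (a point): Mid-point of the plate's lower far edge: on its underside, 75 mm from its origin along its x. This edge goes down into the channel; with the plate leaning flush it is 8 mm behind the kerb and 27 mm above the bench.
- free_edge (a point): Mid-point, at half thickness, of the plate's near edge face, the one away from the backrest, 75 mm from its origin; its underside is 38 mm above the bench at the start, so a fingertip goes under it. It becomes the top edge.
- paste_tin: Loose bystander: grey tin with black lid, 101 mm across, 70 mm high; origin at the centre of its underside.
- caliper: Loose bystander: caliper lying flat, 68x230x12 mm; origin at the centre of its underside.
- screwdriver_red: Loose bystander: screwdriver with red handle, 200 mm long, lying flat; origin at the centre of its underside.
- oil_can: Loose bystander: red oil can with a thin spout, 64 mm across, 196 mm high; origin at the centre of its underside.
There are look-alikes about, which are no part of the job. Leave any purple look-alike of the rest alone. Of the things that look like the cover_plate, the larger one is meant.

How it is judged (in metres and radians):
On the way:
1. the plate, still flat, has been slid home: its foot edge is against the backrest and square to it (x of foot_edge in the frame of rest above 0.017 m and angle between the x axis of cover_plate and the x axis of rest, either way round below 0.06 rad and angle between cover_plate's own z axis and vertical below 0.15 rad), for 0.2 s.
At the end, for the whole second after the job is handed in: The plate leans still and released in the rest: bare side out, leaning back 14 to 28 deg from upright, foot edge in the channel (within 33 mm of the bench), centred to 20 mm, square to 0.08 rad (angle between cover_plate's own z axis and vertical between 1.82 and 2.06 rad and x of foot_edge in the frame of rest between -0.004 and 0.015 m and z of foot_edge in the frame of rest below 0.033 m and y of foot_edge in the frame of rest between -0.02 and 0.02 m and angle between the y axis of cover_plate and the y axis of rest, either way round below 0.08 rad and linear speed of cover_plate below 0.02 m/s and angular speed of cover_plate below 0.1 rad/s); the robot touches nothing.
It fails at once if the plate is dropped, slammed or flung (it turns faster than 2.5 rad/s) (angular speed of cover_plate above 2.5 rad/s).
It fails at once if the plate is pressed on the rest with more than 45 N (contact force between cover_plate and rest above 45 N).
It fails at once if a bystander (tin, caliper, screwdriver or oil can) is moved over 25 mm (distance of any of paste_tin, caliper, screwdriver_red, oil_can from where it was at the start of the episode above 0.025 m).
It also fails if it takes over 58 s, if anything falls off the work surface, if the arm or the gripper's body presses on something with over 40 N, if the wrist force passes 120 N, or if a joint passes its speed limit or range.

## Robot

A 6-joint arm with a two-finger parallel gripper is mounted at the origin on a cart in front of the work surface, level with it; the furniture and walls round the work are solid. World frame = base frame: x ahead of the robot, y to its left, z up, the work surface at z = 0. Lengths are in mm, angles in rad, forces in N, time in s.
With the tool pointing down it reaches from about 325 to 900 mm from the base axis. Payload 3.5 kg.
Tool frame: the origin (TCP) lies at the very end of the fingers, on their centre line; the grasp point (between the pads) lies 19 mm behind it; z points along the fingers, y is the line along which they close (so a half turn about z gives the same grasp; the last joint's range is limited). The gripper opens to 85 mm and grips with 20 to 120 N. Pads are 22 mm wide; open, the fingers measure 114 mm over their backs; the gripper's body (76 mm by 85 mm) begins 54 mm behind the grasp point. The pads swing forward as they close: fully open they stand 13 mm farther back than shut.
Start: joints at [1.211, 0.276, -0.026, 1.268, 0, 1.467], TCP at [158.748, 604.5, 231.313] pointing down, gripper open.
Joint ranges: [-3.12, 3.12], [-0.85, 1.88], [-1.08, 1.24], [-1.95, 2.15], [-1.57, 1.53], [-3.14, 3.14]. Speed limits (rad/s): [2.57, 2.57, 3.14, 3.14, 3.14, 3.14].

## Interface

Orientations are given as a unit quaternion [x, y, z, w].
In Python, from cell import robot, viewer, workorder gives the robot as it stands.
- The arm moves only by the tool drive_tool, never from a script. Its argument "plan" is a list of rows, each a list of 6 numbers: the shift along the tool's x, y, z scaled (see below), then the turn, a rotation vector about the tool's x, y, z scaled (see below). In form: [[tx, ty, tz, ax, ay, az], ...]. A call has 1 to 20 rows; each row shifts and turns the commanded pose from where the row before left it, along the tool's axes as they then stand; what a row does not reach is not made up. The controller multiplies each number of a shift by 0.02 m and each number of a turn by 6 degrees. A row lasts 1/8 s, in which the tool goes at most 62.5 mm and 10.7 degrees, less where a joint would pass 70% of its speed; a pose out of reach is approached as far as the arm can. A call with a number of a shift or a turn outside -1 to 1 is refused whole. A call with a gripper value outside its range is refused whole. "claw" is the opening, from 0 (shut) to 1 (fully open), set as the call begins (left out, the last holds). The fingers move at their own pace and stop on an object; "grip_force" is the grip in N (left out, the last holds). Time passes only in rows, so rows that do not move let the fingers close. It gives the time, the measured TCP pose, the force, the opening and the grip force at its end, in the units of the state.
- robot.state(): the state, without advancing time (a new reading comes with each control period).
- viewer.get_image(name): name is "scene" or "top" or "wrist"; returns (picture, depth): 420x560x3 uint8, blue, green, red; 420x560 float32, mm along the optical axis (not along the pixel's ray), 0 where there is no reading.
- viewer.camera_info(name): a dict with "vertical_fov" (degrees; the focal length in pixels is half the picture's height over the tangent of half this angle, whatever the lens; pixels are square), "cx", "cy" (the principal point, pixels), "view" (4x4, takes a point from world to camera coordinates); the wrist camera has in their place "tool_from_camera" (4x4, takes a point from camera to tool coordinates, whose origin is the TCP and whose axes are the flange's). Camera axes: x right, y down, z forward; pixel columns grow to the right and rows downward; lengths in mm; the calibration is good to about 2 mm. A picture is of the moment at which its call begins: read the wrist's pose just before it. camera_info takes no time and is no camera call.
- workorder.finish_job(): hands the job in; it is judged then, once.
The state is a dict: "time_s": time; "joints": joint angles; "qvel": joint speeds; "joint_efforts": joint torques, N m; "ee_pos": TCP position; "eef_rot": TCP orientation; "wrist_force": force on the tool from outside, world axes, zero at the start; "moment": the same for the moment, N m; "finger_gap": finger opening in mm; "gripper_force": force on a finger pad.
Only numpy, scipy, OpenCV 4.12 (cv2) and the standard library are available. Lean on these libraries where they do the work, as an engineer would, in place of code of your own. Each camera call takes 0.05 s, during which the arm holds its last target. There are 200 camera calls.

## Working session

There is one attempt and no reset: what is moved stays moved. The work goes in short steps, Python scripts to look and compute and a tool call to move; the robot and the scene stay as the last step left them, time stands still between calls to the robot, and variables do not carry over. Pictures are saved under pics/ and viewed, at most 11 in all, crops included, and the job is handed in when it is done.

Besides the shell and the picture viewer there is one more tool, called after ">>>" as name([rows], argument=value, ...), one row to a line, values as JSON. drive_tool: Moves the arm, as the interface text tells. Its arguments: {"type":"object","properties":{"plan":{"type":"array","items":{"type":"array","items":{"type":"number"}}},"claw":{"type":"number"},"grip_force":{"type":"number"}},"required":["plan"]}

```bash
mkdir -p pics; ls; cat > h.py <<'E'
import numpy as np, cv2
from cell import robot, viewer, workorder
from scipy.spatial.transform import Rotation as R
def cam(n):
    i=viewer.camera_info(n); s=robot.state(); p,d=viewer.get_image(n)
    f=210/np.tan(np.radians(i['vertical_fov']/2))
    if n=='wrist':
        T=np.eye(4);T[:3,:3]=R.from_quat(s['eef_rot']).as_matrix();T[:3,3]=s['ee_pos']; W=T@np.array(i['tool_from_camera'])
    else: W=np.linalg.inv(np.array(i['view']))
    return p,d,f,i['cx'],i['cy'],W
def cloud(d,f,cx,cy,W):
    v,u=np.mgrid[:420,:560]
    P=np.stack([(u-cx)/f*d,(v-cy)/f*d,d],-1)
    return P@W[:3,:3].T+W[:3,3]
E
python3 - <<'E'
from h import *
print(robot.state())
ims=[]
for n in('scene','top','wrist'):
    c=cam(n); np.savez(f'{n}.npz',p=c[0],d=c[1],k=c[2:5],W=c[5]); cv2.imwrite(f'pics/{n}0.png',c[0]);print(n,c[2:5],c[5].round(3).tolist(), viewer.camera_info(n).keys())
E
```

```text
pics
{'time_s': 0.0, 'joints': array([ 1.21062716e+00,  2.77127574e-01, -2.79092075e-02,  1.26800042e+00,
       -9.12689750e-06,  1.46738817e+00]), 'qvel': array([ 0.00031906, -0.00149451, -0.0007148 , -0.00081773,  0.00148343,
       -0.0005225 ]), 'joint_efforts': array([-1.31594461e-04, -4.45506978e+01,  2.95202029e+01,  1.62064133e-02,
       -9.52486721e-05,  5.81514868e-06]), 'ee_pos': array([158.45474132, 603.76143695, 230.14972944]), 'eef_rot': array([ 1.28028062e-01,  9.91769913e-01, -1.09152226e-03, -2.52944117e-04]), 'wrist_force': array([-0.12859067, -0.59660013, -0.86842381]), 'moment': array([-0.0385042 , -0.00048382, -0.01480988]), 'gripper_force': 0.0, 'finger_gap': 85.03124509967199}
scene (np.float64(473.49480049071616), 270.1183176792558, 214.98419101881314) [[0.864, -0.394, 0.314, 86.751], [-0.504, -0.674, 0.54, -772.269], [-0.001, -0.625, -0.781, 1268.263], [0.0, 0.0, 0.0, 1.0]] dict_keys(['vertical_fov', 'cx', 'cy', 'view'])
top (np.float64(449.2386524443993), 281.7948458288825, 206.38462321223753) [[-0.024, -0.984, 0.176, 331.433], [-1.0, 0.024, -0.007, 82.657], [0.002, -0.176, -0.984, 1384.976], [0.0, 0.0, 0.0, 1.0]] dict_keys(['vertical_fov', 'cx', 'cy', 'view'])
wrist (np.float64(320.12326998641356), 281.08406748687025, 208.89122721109155) [[0.256, 0.918, 0.304, 79.672], [0.967, -0.242, -0.083, 625.001], [-0.003, 0.315, -0.949, 373.762], [0.0, 0.0, 0.0, 1.0]] dict_keys(['vertical_fov', 'cx', 'cy', 'tool_from_camera'])
```

View pics/scene0.png

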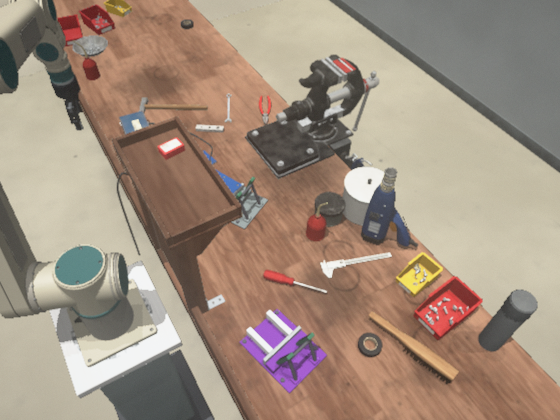

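View pics/top0.png

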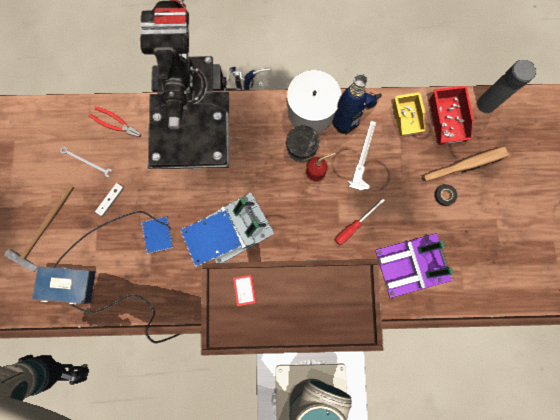

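The scene view shows the rest (245,205) with the blue plate partly behind a raised wooden shelf (115–240, 120–240). The top view shows the plate at (213,237) and the rest's uprights at (250,220). The smaller blue look-alike is at (158,235), the purple one at (415,265), and the tin, can, caliper and screwdriver are all right of x=290.

```bash
python3 - <<'E'
from h import *
z=np.load('top.npz');P=cloud(z['d'],*z['k'],z['W']);im=z['p'];hsv=cv2.cvtColor(im,cv2.COLOR_BGR2HSV)
def q(u,v):print((u,v),P[v,u].round(0))
for t in [(205,268),(380,350),(205,350),(380,268),(290,300),(203,262),(295,290),(100,270),(300,140),(316,165),(312,100),(190,130),(75,270),(60,285),(158,235),(250,200),(268,228)]:q(*t)
b=cv2.inRange(hsv,(100,150,90),(120,255,255))
n,l,s,c=cv2.connectedComponentsWithStats(b)
for i in range(1,n):
    if s[i,4]>150:
        m=l==i;print('blue',s[i],np.median(P[m],0).round(1))
        if s[i,4]>1500:
            Q=P[m]; Q=Q[abs(Q[:,2]-np.median(Q[:,2]))<8]
            # ray onto plane z=48
            v,u=np.nonzero(cv2.morphologyEx(m.astype(np.uint8),cv2.MORPH_CLOSE,np.ones((7,7))))
            W=z['W'];k=z['k'];r=np.stack([(u-k[1])/k[0],(v-k[2])/k[0],np.ones(len(u))],-1)@W[:3,:3].T
            X=W[:3,3]+r*((48-W[2,3])/r[:,2])[:,None]
            rect=cv2.minAreaRect(X[:,:2].astype(np.float32));print(rect,cv2.boxPoints(rect))
g=cv2.inRange(hsv,(55,60,20),(85,255,200));g[:, :200]=0;g[:,300:]=0;g[262:]=0;g[:180]=0
v,u=np.nonzero(g);Q=P[v,u];print(len(Q));
n,l,s,c=cv2.connectedComponentsWithStats(g)
for i in range(1,n):
    if s[i,4]>8: m=l==i;print('green',s[i],c[i],np.median(P[m],0).round(1),P[m].min(0).round(),P[m].max(0).round())
cr=im[180:275,150:300];cv2.imwrite('pics/crop.png',cv2.resize(cr,None,fx=5,fy=5,interpolation=cv2.INTER_CUBIC))
zs=np.load('scene.npz');Ps=cloud(zs['d'],*zs['k'],zs['W'])
for t in [(118,135),(180,122),(238,210),(165,240),(190,300),(165,260),(200,240)]:print(t,Ps[t[1],t[0]].round(0))
E
```

```text
(205, 268) [375. 243. 416.]
(380, 350) [ 198. -118.  426.]
(205, 350) [207. 241. 424.]
(380, 268) [ 380. -222.   -0.]
(290, 300) [302.  63. 392.]
(203, 262) [409. 310.  50.]
(295, 290) [323.  52. 388.]
(100, 270) [395. 632.   3.]
(300, 140) [772.  13.  65.]
(316, 165) [683. -30.  98.]
(312, 100) [873. -23. 132.]
(190, 130) [822. 356.  38.]
(75, 270) [394. 687.  48.]
(60, 285) [352. 722.  62.]
(158, 235) [498. 458.   3.]
(250, 200) [599. 172.  13.]
(268, 228) [510. 118.  10.]
blue [ 182  211   59   54 1797] [481.1 289.4  48.8]
((482.0538024902344, 288.6422424316406), (116.45246124267578, 144.63978576660156), 22.638559341430664) [[400.47668 332.97775]
 [456.15094 199.48227]
 [563.6309  244.30673]
 [507.95667 377.80222]]
blue [143 220  28  32 639] [494.5 463.5   7.3]
140
green [234 198  12  17  68] [240.22058824 205.64705882] [565.4 192.5 103.7] [551. 179.   1.] [608. 219. 129.]
green [245 221  14  16  68] [252.57352941 227.54411765] [500.5 156.7 111. ] [331.  83.   4.] [ 533.  187. 1385.]
(118, 135) [281. 767.  -5.]
(180, 122) [379. 218. 421.]
(238, 210) [ 375. -126.  408.]
(165, 240) [ 196. -112.  396.]
(190, 300) [ 213. -116.  107.]
(165, 260) [215. 116.  -1.]
(200, 240) [ 278. -104.  330.]
```

View pics/crop.png

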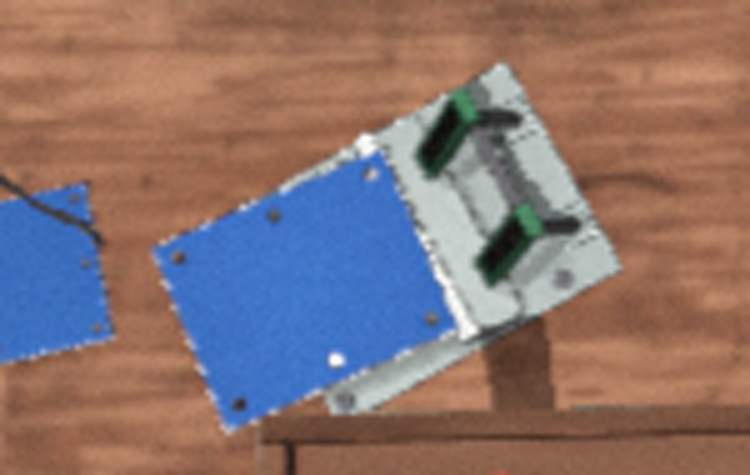

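View pics/wrist0.png

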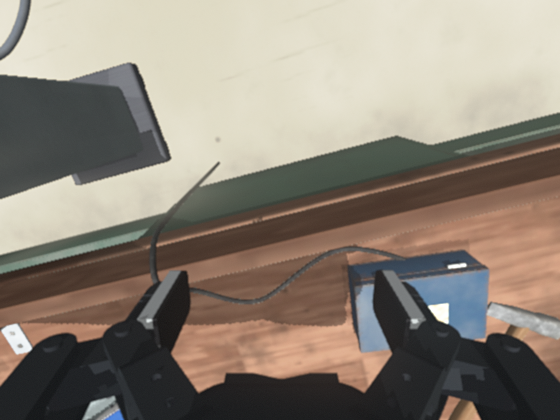

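The crop shows the plate's corners at about (155,250), (385,150), (455,325) and (230,430), with the base corners at (503,63), (620,270) and (345,412). The wrist view shows only the cart edge and the blue box.

```bash
cat >> h.py <<'E'
def cast(u,v,zz,k,W):
    r=np.array([(u-k[1])/k[0],(v-k[2])/k[0],1.])@W[:3,:3].T
    return W[:3,3]+r*(zz-W[2,3])/r[2]
E
python3 - <<'E'
from h import *
z=np.load('top.npz');P=cloud(z['d'],*z['k'],z['W'])
def c(a,b,zz): return cast(150+a/5-.4,180+b/5-.4,zz,z['k'],z['W'])[:2]
for u,v in [(249,197),(270,236),(222,260),(246,232),(244,212)]: print((u,v),P[v-1:v+2,u-1:u+2,2].round(0).tolist())
B=[c(503,63,12),c(620,270,12),c(345,412,12)]
print('base',np.round(B,1)); 
for a,b in((0,1),(2,1)):
    d=B[b]-B[a];print(np.linalg.norm(d),np.degrees(np.arctan2(d[1],d[0])))
pl=[c(*t,48) for t in((155,250),(383,150),(455,325),(230,430))];print('plate',np.round(pl,1))
for i in range(4):
    d=pl[(i+1)%4]-pl[i];print(np.linalg.norm(d),np.degrees(np.arctan2(d[1],d[0])))
# upright tops: green region front-top corners
for t in((455,90),(480,105),(520,203),(545,215)): print('up',c(*t,125))
E
```

```text
(249, 197) [[7.0, 11.0, 7.0], [8.0, 7.0, 5.0], [13.0, 10.0, 11.0]]
(270, 236) [[6.0, 8.0, -4.0], [0.0, 3.0, 4.0], [4.0, -2.0, -1.0]]
(222, 260) [[10.0, 5.0, 7.0], [6.0, 4.0, 6.0], [4.0, 3.0, 3.0]]
(246, 232) [[36.0, 50.0, 56.0], [32.0, 36.0, 49.0], [35.0, 36.0, 45.0]]
(244, 212) [[3.0, 2.0, 6.0], [12.0, 6.0, 10.0], [10.0, 5.0, 8.0]]
base [[623.8 170.9]
 [492.2 100.6]
 [409.6 269.4]]
149.19511079938258 -151.89853293111972
187.91849686349025 -63.91738138298957
plate [[506.7 378.3]
 [564.2 241.7]
 [457.5 199.1]
 [398.6 332.4]]
148.20806456022558 -67.17455843448603
114.94384349016768 -158.26136981730372
145.70590799028932 113.81637123415804
117.4435246787829 22.99315437913216
up [584.64623026 191.26826565]
up [575.57331022 177.07199104]
up [518.49213522 154.99464277]
up [511.2897178  140.93987966]
```

>>> drive_tool([
  [0,0,-0.5,0,0,1],
  [0,0,-0.5,0,0,1],
  [0,0,0,0,0,1],
  [0,0,0,0,0,1],
  [0,0,0,0,0,1],
  [0,0,0,0,0,1],
  [0,0,0,0,0,1],
  [0,0,0,0,0,1],
  [0,0,0,0,0,0.8],
], claw=1)

```text
time_s: 1.27
ee_pos: [158.7, 604.2, 250.8]
eef_rot: [0.557, 0.831, -0.0, 0.0]
wrist_force: [-0.4, -0.9, -0.4]
finger_gap: 85.1
gripper_force: 0.0
```

>>> drive_tool([
  [-0.8,0.5,0,0,0,0],
  [-0.8,0.5,0,0,0,0],
  [-0.8,0.5,0,0,0,0],
  [-0.8,0.5,0,0,0,0],
  [-0.8,0.5,0,0,0,0],
  [-0.8,0.5,0,0,0,0],
  [-0.8,0.5,0,0,0,0],
  [-0.8,0.5,0,0,0,0],
  [-0.8,0.5,0,0,0,0],
  [-0.8,0.5,0,0,0,0],
  [-0.8,0.5,0,0,0,0],
  [-0.8,0.5,0,0,0,0],
  [-0.8,0.5,0,0,0,0],
])

```text
time_s: 2.9
ee_pos: [359.4, 461.3, 251.3]
eef_rot: [0.556, 0.831, -0.0, -0.0]
wrist_force: [0.5, 0.5, -0.9]
finger_gap: 85.5
gripper_force: 0.0
```

```bash
python3 - <<'E'
from h import *
print(robot.state()['ee_pos'],robot.state()['joints'])
o=[]
for n in('scene','wrist'):
    c=cam(n); np.savez(f'{n}1.npz',p=c[0],d=c[1],k=c[2:5],W=c[5]); o.append(c[0])
cv2.imwrite('pics/two.png',cv2.resize(np.vstack(o),(400,600)) if 0 else np.vstack([cv2.resize(o[0],(395,296)),cv2.resize(o[1],(395,296))]))
E
```

```text
[359.4109012  461.30868809 251.27696613] [ 7.98395140e-01  1.95673141e-01 -8.68097600e-02  1.28833913e+00
  1.41635664e-05  1.97667533e+00]
```

View pics/two.png

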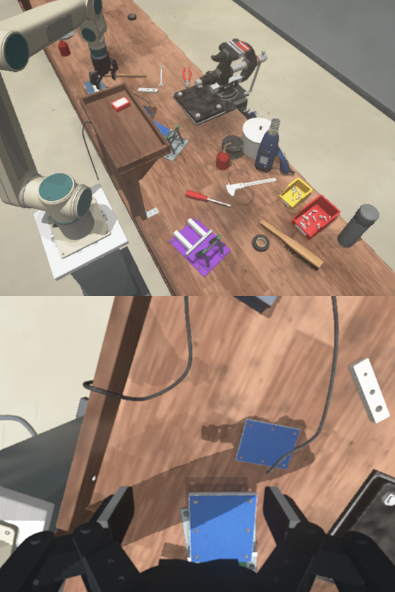

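The arm's elbow stays well above the shelf. The wrist view shows the plate's free edge between the fingers, from (190,495) to (255,495) in the lower half.

```bash
python3 - <<'E'
from h import *
z=np.load('top.npz');im=z['p'];hsv=cv2.cvtColor(im,cv2.COLOR_BGR2HSV)
m=np.zeros((420,560),np.uint8);m[185:262,210:285]=(hsv[185:262,210:285,1]<75)*255
P=cloud(z['d'],*z['k'],z['W']);
m=cv2.morphologyEx(m,cv2.MORPH_OPEN,np.ones((2,2)))
def C(u,v,zz): return cast(u,v,zz,z['k'],z['W'])[:2]
print('saturation mask',m.sum()/255)
def fit(pts,zz,lab):
    X=np.array([C(u,v,zz) for u,v in pts],np.float32)
    vx,vy,x0,y0=cv2.fitLine(X,cv2.DIST_HUBER,0,.1,.01).ravel();a=np.degrees(np.arctan2(vy,vx));print(lab,len(pts),a,(x0,y0));return np.array([x0,y0]),a
# back edge: per row rightmost mask px, rows 196..230
back=[(np.nonzero(m[v])[0].max()+.5,v) for v in range(197,231)]
far=[(u,np.nonzero(m[:,u])[0].min()-.5) for u in range(228,249)]
near=[(u,np.nonzero(m[:,u])[0].max()+.5) for u in range(224,271)]
b=fit(back,8,'back');f=fit(far,8,'far');n=fit(near,8,'near')
yaw=np.radians(np.mean([f[1],n[1],b[1]-90 if b[1]>0 else b[1]+90]));print('yaw',np.degrees(yaw))
ey=np.array([-np.sin(yaw),np.cos(yaw)]);ex=np.array([np.cos(yaw),np.sin(yaw)])
print('ydots far,near',f[0]@ey,n[0]@ey,'back x',b[0]@ex)
for nm,t in(('top','top'),('w','wrist1')):
    q=np.load(t+'.npz');h=cv2.cvtColor(q['p'],cv2.COLOR_BGR2HSV);bm=cv2.inRange(h,(100,120,60),(122,255,255))
    cnt,l,s,c=cv2.connectedComponentsWithStats(bm)
    for i in range(1,cnt):
        if s[i,4]>1200:
            cs,_=cv2.findContours((l==i).astype(np.uint8),0,1);K=max(cs,key=cv2.contourArea)[:,0]
            X=np.array([cast(u,v,48,q['k'],q['W'])[:2] for u,v in K],np.float32)
            r=cv2.boxPoints(cv2.minAreaRect(X));print(nm,s[i],r.round(0).tolist());print([ (round(float(p@ex),1),round(float(p@ey),1)) for p in r],'a',cv2.minAreaRect(X)[2])
for t in((455,90),(480,105),(520,203),(545,215)):
    p=C(150+t[0]/5-.4,180+t[1]/5-.4,125);print('up',p@ex,p@ey)
E
```

```text
saturation mask 1722.0
back 34 28.264603 (np.float32(555.9999), np.float32(129.29169))
far 21 -62.533478 (np.float32(599.02466), np.float32(212.50195))
near 47 -62.030716 (np.float32(443.31253), np.float32(183.49962))
yaw -62.099857
ydots far,near 628.8332 477.6492 back x 145.90671
top [ 181  211   60   54 1869] [[400.0, 334.0], [457.0, 198.0], [565.0, 243.0], [508.0, 379.0]]
[(-107.9, 509.3), (38.9, 496.1), (49.3, 612.7), (-97.4, 625.9)] a 22.774124145507812
w [ 336  177   88   64 3711] [[430.0, 493.0], [443.0, 426.0], [527.0, 443.0], [514.0, 509.0]]
[(-234.4, 610.4), (-169.5, 591.0), (-144.9, 673.1), (-209.8, 692.5)] a 11.21363353729248
w [ 269  283   94   96 8016] [[396.0, 332.0], [455.0, 194.0], [562.0, 239.0], [504.0, 377.0]]
[(-107.9, 505.5), (41.3, 492.5), (51.5, 609.1), (-97.7, 622.1)] a 22.917068481445312
up 104.53854993757432 606.1901201868776
up 112.83920432169333 591.5289049516268
up 105.64027522430906 530.7518918011958
up 114.69113472561828 517.809978139493
```

>>> drive_tool([
  [-0.5,0.2,0.5,0,0,-0.9],
  [-0.5,0.2,0.8,0,0,0],
  [-0.5,0.2,0.8,0,0,0],
  [-0.5,0.2,0.8,0,0,0],
  [-0.5,0.2,0.8,0,0,0],
  [-0.5,0.15,0.8,0,0,0],
  [-0.5,0,0.8,0,0,0],
  [-0.5,0,0.8,0,0,0],
  [-0.5,0,0.8,0,0,0],
  [0,0,0.8,0,0,0],
  [0,0,0.8,0,0,0],
  [0,0,0.8,0,0,0],
  [0,0,0.8,0,0,0],
  [0,0,0.8,0,0,0],
  [0,0,0.7,0,0,0],
  [0,0,0,0,0,0],
])

```text
time_s: 5.0
ee_pos: [419.1, 391.7, 17.7]
eef_rot: [0.516, 0.857, -0.001, -0.001]
wrist_force: [0.0, 0.3, -0.6]
finger_gap: 85.3
gripper_force: 0.0
```

```bash
cat > rf.py <<'E'
from h import *
a=np.radians(-62.1);ex=np.array([np.cos(a),np.sin(a),0]);ey=np.array([-ex[1],ex[0],0])
s=robot.state();p=s['ee_pos'];M=R.from_quat(s['eef_rot']).as_matrix();f=s['wrist_force']
print('t',s['time_s'],'xdot %.1f ydot %.1f z %.1f'%(p@ex,p@ey,p[2]),'F',f@ex,f@ey,f[2],'j',s['joints'].round(2))
B=np.array([ex,ey,[0,0,1]]);print((B@M).round(3).tolist())
E
python3 rf.py
```

```text
t 5.0 xdot -150.1 ydot 553.6 z 17.7 F -0.24270199472979437 0.17068509314372854 -0.6233833251446843 j [ 0.64  0.38 -0.37  0.81  0.    1.72]
[[-1.0, 0.0, 0.0], [0.0, 1.0, -0.003], [-0.0, -0.003, -1.0]]
```

>>> drive_tool([
  [-0.5,0.1,0,0,0,0],
  [-0.5,0.1,0,0,0,0],
  [-0.25,0,0,0,0,0],
  [-0.25,0,0,0,0,0],
  [-0.25,0,0,0,0,0],
  [-0.25,0,0,0,0,0],
  [-0.25,0,0,0,0,0],
  [-0.25,0,0,0,0,0],
])

```text
time_s: 6.0
ee_pos: [447.4, 350.2, 19.4]
eef_rot: [0.516, 0.857, 0.0, 0.0]
wrist_force: [-1.5, 3.1, 1.0]
finger_gap: 85.5
gripper_force: 1.6
```

```bash
python3 rf.py; python3 - <<'E'
from h import *
c=cam('wrist');np.savez('w2.npz',p=c[0],d=c[1],k=c[2:5],W=c[5]);cv2.imwrite('pics/w2.png',c[0])
E
```

```text
t 6.0 xdot -100.2 ydot 559.3 z 19.4 F -3.4829881614502916 0.12223512352297117 1.0262018181249934 j [ 0.55  0.37 -0.39  0.81  0.    1.63]
[[-1.0, -0.0, -0.0], [-0.0, 1.0, 0.001], [0.0, 0.001, -1.0]]
```

View pics/w2.png

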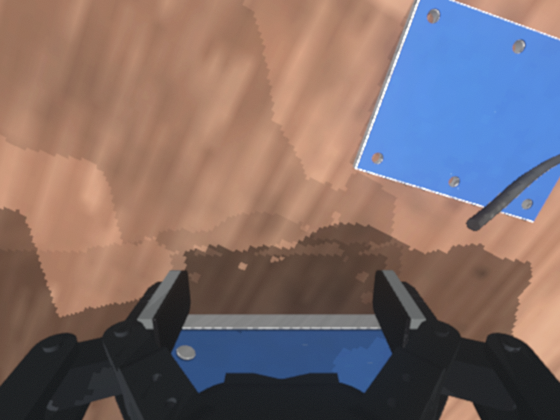

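The plate's free edge lies square across both fingers, with its top line at row 327 from column 178 to 390. The measured push force is 3.5 N.

>>> drive_tool([
  [-0.15,0,0,0,0,0],
  [-0.15,0,0,0,0,0],
  [-0.15,0,0,0,0,0],
  [-0.1,0,0,0,0,0],
])

```text
time_s: 6.55
ee_pos: [451.5, 342.2, 19.4]
eef_rot: [0.515, 0.857, 0.002, -0.002]
wrist_force: [-5.1, 9.8, 0.1]
finger_gap: 85.1
gripper_force: 5.7
```

>>> drive_tool([
  [-0.1,0,0,0,0,0],
  [-0.1,0,0,0,0,0],
])

```text
time_s: 6.8
ee_pos: [451.4, 342.1, 19.5]
eef_rot: [0.515, 0.857, 0.004, -0.006]
wrist_force: [-11.0, 18.3, 0.6]
finger_gap: 85.4
gripper_force: 10.9
```

>>> drive_tool([
  [0.3,0,0,0,0,0],
  [0.7,0,0,0,0,0],
  [1,0,0,0,0,0],
  [1,0,-0.5,0,0,-0.5],
  [0,0,-1,0,0,-1],
  [0,0,-1,0,0,-1],
  [0,0,-1,0,0,-1],
  [0,0,-1,0,0,-1],
  [0,0,0,0,0,-1],
  [0,0,0,0,0,-1],
  [0,0,0,0,0,-1],
  [0,0,0,0,0,-1],
  [0,0,0,0,0,-1],
  [0,0,0,0,0,-1],
  [0,0,0,0,0,-1],
  [0,0,0,0,0,-1],
  [0,0,0,0,0,-1],
  [0,0,0,0,0,-1],
  [0,0,0,0,0,-0.5],
  [0,0,0,0,0,0],
], claw=0.35)

```text
time_s: 9.3
ee_pos: [425.7, 390.8, 109.9]
eef_rot: [-0.242, 0.97, -0.0, 0.0]
wrist_force: [0.1, -0.4, 0.0]
finger_gap: 30.0
gripper_force: 0.0
```

>>> drive_tool([
  [0,0,0,1,0,0],
  [0,0,0,1,0,0],
  [0,0,0,1,0,0],
  [0,0,0,1,0,0],
  [0,0,0,1,0,0],
  [0,0,0,1,0,0],
  [0,0,0,1,0,0],
  [0,0,0,1,0,0],
  [0,0,0,0.3,0,0],
  [0,0,0,0,0,0],
])

```text
time_s: 10.55
ee_pos: [425.7, 390.4, 108.9]
eef_rot: [-0.219, 0.88, -0.408, 0.101]
wrist_force: [-0.5, -0.2, 0.2]
finger_gap: 30.0
gripper_force: 0.0
```

```bash
python3 rf.py; python3 - <<'E'
from h import *
for n in('top','scene','wrist'):
    c=cam(n);np.savez(n+'3.npz',p=c[0],d=c[1],k=c[2:5],W=c[5])
    if n=='top':t=cv2.resize(c[0][170:290,130:300],None,fx=4,fy=4)
    if n=='scene':s=cv2.resize(c[0][150:240,200:300],None,fx=1,fy=1)
q=np.zeros((600,690,3),np.uint8);q[:480,:680]=t;q[480:570,:100]=s
q=np.vstack([t]) ;cv2.imwrite('pics/t3.png',t)
E
```

```text
t 10.55 xdot -145.8 ydot 558.9 z 108.9 F -0.04952677592771726 -0.5402134418037825 0.192233463651109 j [ 0.97  0.62 -0.04  1.42 -0.74  0.68]
[[0.0, -0.646, 0.764], [-1.0, -0.001, -0.0], [0.001, -0.764, -0.646]]
```

View pics/t3.png

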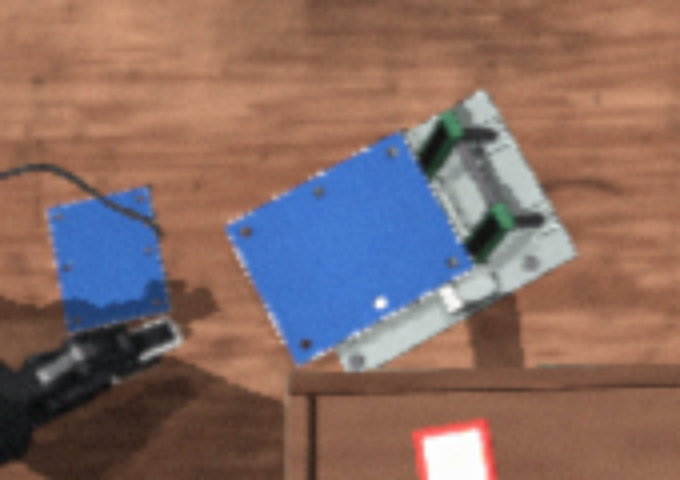

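The foot edge now touches both green uprights, at (425,165) and (475,245). The plate looks shifted slightly to the far side, so I'll measure it.

```bash
cat > m.py <<'E'
from rf import *
import sys
def meas(fn,zz=48):
    q=np.load(fn);h=cv2.cvtColor(q['p'],cv2.COLOR_BGR2HSV);bm=cv2.inRange(h,(100,120,60),(122,255,255))
    cnt,l,s,c=cv2.connectedComponentsWithStats(bm);b=[i for i in range(1,cnt) if s[i,4]>1200]
    for i in b:
        cs,_=cv2.findContours((l==i).astype(np.uint8),0,1);K=max(cs,key=cv2.contourArea)[:,0]
        X=np.array([cast(u,v,zz,q['k'],q['W']) for u,v in K]);Y=np.stack([X@ex,X@ey],1).astype(np.float32)
        r=cv2.minAreaRect(Y);print(fn,r,cv2.boxPoints(r).round(1).tolist())
for f in sys.argv[1:]:meas(f)
E
python3 m.py top3.npz scene3.npz wrist3.npz; python3 - <<'E'
from rf import *
q=np.load('top3.npz');c=lambda a,b,zz:cast(130+a/4-.4,170+b/4-.4,zz,q['k'],q['W'])
for t in [(483,90,8),(575,255,8),(342,368,8),(405,128,8),(452,298,38)]:
    p=c(*t);print(t,p@ex,p@ey)
im=q['p'];h=cv2.cvtColor(im,cv2.COLOR_BGR2HSV)
w=((h[...,1]<40)&(h[...,2]>200)).astype(np.uint8);w[:,:230]=0;w[:,262:]=0;w[:225]=0;w[262:]=0
for v,u in np.argwhere(w)[:40]:
    p=cast(u,v,38,q['k'],q['W']);print(u,v,p@ex,p@ey)
E
```

```text
t 10.7 xdot -145.0 ydot 559.3 z 110.1 F -0.3617715007344725 1.3433884643521334 0.03748501008050539 j [ 0.97  0.62 -0.04  1.42 -0.74  0.68]
[[-0.001, -0.646, 0.763], [-1.0, 0.002, 0.0], [-0.001, -0.763, -0.646]]
top3.npz ((-3.42327880859375, 567.5150146484375), (149.62472534179688, 116.94072723388672), 0.2502000629901886) [[-78.5, 625.7000122070312], [-78.0, 508.70001220703125], [71.5999984741211, 509.3999938964844], [71.0999984741211, 626.2999877929688]]
wrist3.npz ((-3.3668060302734375, 564.4434814453125), (150.30227661132812, 117.77395629882812), 0.3592070937156677) [[-78.9000015258789, 622.9000244140625], [-78.0999984741211, 505.1000061035156], [72.19999694824219, 506.0], [71.4000015258789, 623.7999877929688]]
wrist3.npz ((-197.5301055908203, 596.0967407226562), (33.091400146484375, 61.200496673583984), 73.95848083496094) [[-231.5, 588.7000122070312], [-172.6999969482422, 571.7000122070312], [-163.5, 603.5], [-222.39999389648438, 620.5]]
t 10.7 xdot -145.0 ydot 559.3 z 110.1 F -0.3617715007344725 1.3433884643521334 0.03748501008050539 j [ 0.97  0.62 -0.04  1.42 -0.74  0.68]
[[-0.0
[... 1393 characters left out ...]
4.93714324736145 495.8691535262239
250 241 67.55681054031854 494.40014988860855
251 241 70.17650571661588 492.9311306151419
252 241 72.79622877669863 491.46209570557437
253 241 75.415979721012 489.9930451596562
257 241 85.8952623494755 484.11668660748484
240 242 39.932092562881365 506.4414900601648
241 242 42.550474693140146 504.9731887401651
242 242 45.16888468080274 503.504871798663
245 242 53.024281792659195 499.0998272426489
246 242 55.64280321438291 497.63144781264407
247 242 58.261352495733355 496.16305275989015
248 242 60.87992963715517 494.69464208413785
249 242 63.498534639093116 493.2262157851381
250 242 66.11716750199162 491.7577738626412
251 242 68.73582822629547 490.289316316398
```

```bash
python3 - <<'E'
from rf import *
for fn in('top','top3','scene','scene3'):
    q=np.load(fn+'.npz');P=cloud(q['d'],*q['k'],q['W']).reshape(-1,3)
    x=P@ex-49.5;y=P@ey;z=P[:,2]
    # upright slab: |distance to leaning face| small
    dist=(x-17-(z-24)*np.tan(np.radians(20)))
    m=(z>65)&(z<130)&(abs(dist-3)<10)&(y>480)&(y<640)
    print(fn,m.sum(),np.histogram(y[m],np.arange(490,630,5))[0])
    for lo,hi in((490,557),(557,630)):
        w=m&(y>lo)&(y<hi)
        if w.any():print(np.percentile(y[w],[5,50,95]).round(1))
    m=(abs(z-8)<5)&(x>55)&(x<90)&(y>440)&(y<680)&((q['p'].reshape(-1,3).max(1).astype(int)-q['p'].reshape(-1,3).min(1))<45)
    print('base',np.percentile(y[m],[2,98]) if m.any() else 0)
E
```

```text
t 10.7 xdot -145.0 ydot 559.3 z 110.1 F -0.3617715007344725 1.3433884643521334 0.03748501008050539 j [ 0.97  0.62 -0.04  1.42 -0.74  0.68]
[[-0.001, -0.646, 0.763], [-1.0, 0.002, 0.0], [-0.001, -0.763, -0.646]]
top 220 [ 0  0  0  2 25 18 19 18  2  4  5  5  5  5  6  5  6  4  6 30 18 19 16  2
  0  0  0]
[510.3 521.5 551.3]
[562.3 589.4 603.9]
base [485.62541265 630.71995658]
top3 224 [ 0  0  0  2 25 18 20 17  2  5  5  6  5  6  5  5  5  5  5 30 20 17 18  3
  0  0  0]
[510.3 522.4 551.2]
[562.3 590.  603.8]
base [485.74427315 631.00185139]
scene 99 [ 0  0  0 10  7  8  5  3  4  1  3  1  1  5  2  3  1  5 11 15  5  6  2  1
  0  0  0]
[508.5 519.3 554.4]
[561.1 585.6 600.1]
base [481.05386399 626.17986987]
scene3 97 [ 0  0  1 10  6  5  6  5  3  2  1  2  3  4  2  2  2  4 11 14  7  5  2  0
  0  0  0]
[507.  520.9 550.6]
[560.2 585.4 599.2]
base [480.32236089 626.43672366]
```

>>> drive_tool([
  [-0.2,0,0.6,0,0,0],
  [0,0,0.8,0,0,0],
  [0,0,0.8,0,0,0],
  [0,0,0.8,0,0,0],
  [0,0,0.6,0,0,0],
  [0,0,0.5,0,0,0],
  [0,0,0.5,0,0,0],
  [0,0,0.4,0,0,0],
  [0,0,0.2,0,0,0],
  [0,0,0,0,0,0],
])

```text
time_s: 11.95
ee_pos: [466.7, 321.5, 42.0]
eef_rot: [-0.219, 0.88, -0.409, 0.101]
wrist_force: [-0.0, 0.0, 0.5]
finger_gap: 29.9
gripper_force: 0.0
```

```bash
python3 rf.py; python3 - <<'E'
from h import *
c=cam('wrist');np.savez('w4.npz',p=c[0],d=c[1],k=c[2:5],W=c[5]);cv2.imwrite('pics/w4.png',c[0])
E
```

```text
t 11.95 xdot -65.7 ydot 562.9 z 42.0 F -0.039720227331205955 0.01799654918772777 0.5416833554486302 j [ 0.86  0.63 -0.19  1.16 -0.79  0.54]
[[-0.0, -0.645, 0.764], [-1.0, 0.0, -0.0], [0.0, -0.764, -0.645]]
```

View pics/w4.png

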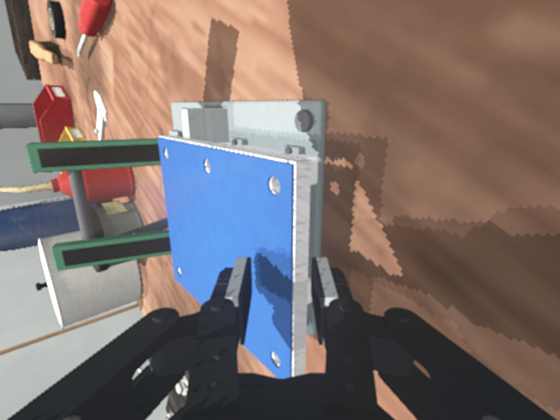

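The wrist view shows the plate's free edge at column ~298 between the fingers, with one finger above at (235,290) and one at the edge face at (328,290). I'll go a little deeper, then lift.

>>> drive_tool([
  [0,-0.05,0.25,0,0,0],
  [0,-0.05,0.25,0,0,0],
  [0,-0.15,-0.1,0,0,0],
  [0,-0.2,-0.14,0,0,0],
  [0,-0.2,-0.14,0,0,0],
  [0,-0.2,-0.14,0,0,0],
  [0,-0.2,-0.14,0,0,0],
  [0,-0.2,-0.14,0,0,0],
])

```text
time_s: 13.0
ee_pos: [472.2, 311.4, 65.6]
eef_rot: [-0.219, 0.88, -0.409, 0.102]
wrist_force: [-0.9, 1.2, -1.9]
finger_gap: 29.8
gripper_force: 1.1
```

```bash
python3 rf.py; cat > tilt.py <<'E'
from rf import *
# plate pitch from wrist depth on blue pixels + holes excluded
c=cam('wrist');h=cv2.cvtColor(c[0],cv2.COLOR_BGR2HSV);m=cv2.inRange(h,(100,120,60),(122,255,255))
n,l,st,_=cv2.connectedComponentsWithStats(m);i=1+np.argmax(st[1:,4]);P=cloud(c[1],*c[2:5],c[5])[(l==i)&(c[1]>0)]
Q=np.stack([P@ex-49.5,P@ey-557,P[:,2]],1);Q=Q[(Q[:,0]>-160)&(Q[:,0]<110)&(abs(Q[:,1])<85)]
c0=np.median(Q,0)
for _ in range(5):
    u,sv,vt=np.linalg.svd(Q-Q.mean(0),full_matrices=False);nn=vt[2]*np.sign(vt[2][2]+1e-9);r=(Q-Q.mean(0))@nn;Q=Q[abs(r)<max(2.5*np.median(abs(r)),1.5)]
a=np.degrees(np.arctan2(-nn[0],nn[2]));print('n',len(Q),'normal',nn.round(3),'pitch',a,'mean',Q.mean(0).round(1),'lo/hi',np.percentile(Q,[1,99],0).round(1).tolist())
E
python3 tilt.py
```

```text
t 13.0 xdot -54.2 ydot 563.0 z 65.6 F -1.472824075137253 -0.22008930244463387 -1.8737228844822258 j [ 0.84  0.59 -0.19  1.17 -0.8   0.52]
[[-0.0, -0.645, 0.764], [-1.0, 0.0, -0.0], [-0.0, -0.764, -0.645]]
t 13.0 xdot -54.2 ydot 563.0 z 65.6 F -1.472824075137253 -0.22008930244463387 -1.8737228844822258 j [ 0.84  0.59 -0.19  1.17 -0.8   0.52]
[[-0.0, -0.645, 0.764], [-1.0, 0.0, -0.0], [-0.0, -0.764, -0.645]]
n 14353 normal [0.219 0.002 0.976] pitch -12.668189273906863 mean [-77.8  -3.7  65.7] lo/hi [[-125.2, -50.7, 44.5], [16.2, 63.2, 76.5]]
```

>>> drive_tool([
  [0,-0.2,-0.1,0,0,0],
  [0,-0.2,-0.1,0,0,0],
  [0,-0.2,-0.1,0,0,0],
  [0,-0.2,-0.1,0,0,0],
  [0,-0.22,-0.06,0,0,0],
  [0,-0.22,-0.06,0,0,0],
  [0,-0.22,-0.06,0,0,0],
  [0,-0.22,-0.06,0,0,0],
  [0,-0.22,-0.06,0,0,0],
])

```text
time_s: 14.18
ee_pos: [478.7, 299.2, 103.6]
eef_rot: [-0.219, 0.88, -0.409, 0.102]
wrist_force: [-1.1, 3.0, -1.2]
finger_gap: 30.2
gripper_force: 1.4
```

>>> drive_tool([
  [0,-0.22,-0.02,0,0,0],
  [0,-0.22,-0.02,0,0,0],
  [0,-0.22,-0.02,0,0,0],
  [0,-0.22,0,0,0,0],
  [0,0,0,0,0,0],
])

```text
time_s: 14.8
ee_pos: [483.6, 289.6, 117.8]
eef_rot: [-0.218, 0.88, -0.409, 0.101]
wrist_force: [-0.7, 1.5, -0.0]
finger_gap: 29.6
gripper_force: 0.8
```

```bash
python3 tilt.py
```

```text
t 14.8 xdot -29.7 ydot 562.9 z 117.8 F -1.652828580118264 0.08820728675270012 -0.008780244580214425 j [ 0.8   0.51 -0.2   1.22 -0.81  0.47]
[[-0.001, -0.645, 0.764], [-1.0, 0.0, -0.0], [-0.0, -0.764, -0.645]]
n 1837 normal [0.623 0.003 0.782] pitch -38.55278275859369 mean [-64.8  -2.9 100.9] lo/hi [[-99.1, -50.9, 44.4], [5.9, 60.6, 128.2]]
```

>>> drive_tool([
  [0,0.2,0.2,0,0,0],
  [0,0.2,0.2,0,0,0],
  [0,0,0,0,0,0],
], claw=0.17, grip_force=20)

```text
time_s: 15.22
ee_pos: [483.6, 288.6, 105.3]
eef_rot: [-0.219, 0.88, -0.409, 0.101]
wrist_force: [0.3, -0.1, -1.6]
finger_gap: 14.7
gripper_force: 0.7
```

```bash
python3 tilt.py; python3 - <<'E'
from rf import *
q=np.load('w4.npz');P=cloud(q['d'],*q['k'],q['W']).reshape(-1,3)
x=P@ex-49.5;y=P@ey;z=P[:,2];d=(x-17-(z-24)*np.tan(np.radians(20)))
m=(z>60)&(z<130)&(abs(d)<5)&(y>480)&(y<640);print(m.sum(),np.histogram(y[m],np.arange(490,630,5))[0])
p=q['p'].reshape(-1,3).astype(int);g=(p[:,1]-p[:,2]>8)&(z>60)&(z<135)&(x>15)&(x<70)&(y>480)&(y<640)
for lo,hi in((480,557),(557,640)):
    w=g&(y>lo)&(y<hi);print(w.sum(),np.percentile(y[w],[3,50,97]).round(1),np.percentile(x[w],[3,97]).round(1),np.percentile(z[w],[97]))
E
```

```text
t 15.225 xdot -28.7 ydot 562.5 z 105.3 F 0.2205114523547702 0.2433588608670721 -1.6419479403757773 j [ 0.8   0.52 -0.21  1.19 -0.81  0.47]
[[-0.0, -0.645, 0.764], [-1.0, -0.001, -0.001], [0.001, -0.764, -0.645]]
n 450 normal [0.614 0.002 0.789] pitch -37.88762757306104 mean [-87.1 -12.  117.3] lo/hi [[-100.0, -51.4, 72.5], [-29.7, 43.9, 127.3]]
t 15.275 xdot -28.7 ydot 562.5 z 105.5 F 0.6989436012004275 -0.35312409718080523 -1.790828401182576 j [ 0.8   0.52 -0.21  1.2  -0.81  0.47]
[[-0.0, -0.645, 0.764], [-1.0, -0.001, -0.001], [0.001, -0.764, -0.645]]
6222 [  0   0   0 647 812 775 772 232  38  41  36  46  41  43  38  39  34  30
 618 601 585 553 241   0   0   0   0]
1453 [506.9 511.  526.1] [28.4 51.7] [124.86649145]
1418 [582.3 585.6 601.7] [28.6 52.4] [124.46663018]
```

>>> drive_tool([
  [0,-0.21,0,-0.33,0,0],
  [0,-0.21,0,-0.33,0,0],
  [0,-0.22,0,-0.33,0,0],
  [0,-0.22,0,-0.33,0,0],
  [0,-0.21,0,-0.33,0,0],
  [0,-0.19,0,-0.33,0,0],
  [0,-0.19,0,-0.33,0,0],
  [0,-0.19,0,-0.33,0,0],
  [0,-0.19,0,-0.33,0,0],
  [0,-0.19,0,-0.33,0,0],
])

```text
time_s: 16.52
ee_pos: [498.2, 262.1, 132.8]
eef_rot: [-0.233, 0.938, -0.25, 0.062]
wrist_force: [-0.7, 0.9, 0.1]
finger_gap: 14.6
gripper_force: 0.6
```

```bash
python3 tilt.py
```

```text
t 16.525 xdot 1.5 ydot 562.9 z 132.8 F -1.1573509113013951 -0.18729216171412832 0.12840733486580058 j [ 0.63  0.32 -0.28  1.05 -0.52  0.16]
[[-0.0, -0.867, 0.498], [-1.0, 0.0, -0.0], [0.0, -0.498, -0.867]]
  return _methods._mean(a, axis=axis, dtype=dtype,
  ret = um.true_divide(
tilt.py:8: RuntimeWarning: Mean of empty slice.
  u,sv,vt=np.linalg.svd(Q-Q.mean(0),full_matrices=False);nn=vt[2]*np.sign(vt[2][2]+1e-9);r=(Q-Q.mean(0))@nn;Q=Q[abs(r)<max(2.5*np.median(abs(r)),1.5)]
Traceback (most recent call last):
  File "tilt.py", line 8, in <module>
    u,sv,vt=np.linalg.svd(Q-Q.mean(0),full_matrices=False);nn=vt[2]*np.sign(vt[2][2]+1e-9);r=(Q-Q.mean(0))@nn;Q=Q[abs(r)<max(2.5*np.median(abs(r)),1.5)]
                                                              ~~^^^
IndexError: index 2 is out of bounds for axis 0 with size 0
```

>>> drive_tool([
  [0,-0.2,0,-0.33,0,0],
  [0,-0.2,0,-0.33,0,0],
  [0,-0.2,0,-0.33,0,0],
  [0,-0.2,0,-0.33,0,0],
  [0,-0.2,0,-0.33,0,0],
  [0,-0.2,0,-0.33,0,0],
  [0,-0.2,0,-0.33,0,0],
  [0,-0.2,0,-0.33,0,0],
  [0,-0.2,0,-0.33,0,0],
  [0,-0.2,0,-0.33,0,0],
])

```text
time_s: 17.82
ee_pos: [515.6, 229.3, 147.1]
eef_rot: [-0.24, 0.967, -0.085, 0.021]
wrist_force: [-0.1, 0.4, 0.2]
finger_gap: 14.3
gripper_force: 0.2
```

```bash
python3 rf.py; python3 - <<'E'
from h import *
o=[]
for n in('wrist','top','scene'):
    c=cam(n); np.savez(f'{n}5.npz',p=c[0],d=c[1],k=c[2:5],W=c[5]);o.append(c[0])
cv2.imwrite('pics/w5.png',np.vstack([cv2.resize(o[0],(440,330)),cv2.resize(o[2][140:230,180:300],(360,270)) if 0 else cv2.resize(o[2][145:235,180:327],(440,270))]))
E
```

```text
t 17.825 xdot 38.7 ydot 562.9 z 147.1 F -0.41663685525216326 0.052436386652175586 0.19277972405398114 j [ 0.39  0.23 -0.29  1.04 -0.18 -0.09]
[[-0.0, -0.985, 0.175], [-1.0, 0.0, 0.0], [-0.0, -0.175, -0.985]]
```

View pics/w5.png

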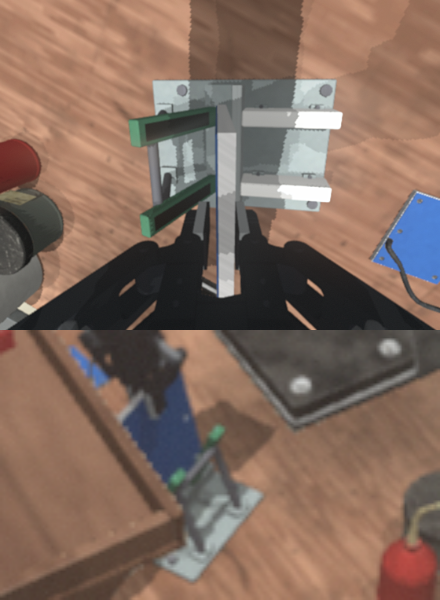

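The wrist view shows the plate nearly upright (edge at column 228, rows 130–295) between the fingers, with its foot behind the kerb. The scene view agrees. I'll continue the lean.

>>> drive_tool([
  [0,-0.2,0,-0.33,0,0],
  [0,-0.2,0.05,-0.33,0,0],
  [0,-0.2,0.05,-0.33,0,0],
  [0,-0.2,0.05,-0.33,0,0],
  [0,-0.21,0,-0.33,0,0],
  [0,-0.22,0,-0.33,0,0],
  [0,-0.22,0,-0.33,0,0],
  [0,-0.22,0,-0.33,0,0],
  [0,-0.22,0,-0.33,0,0],
  [0,-0.22,0,-0.33,0,0],
  [0,0,0,0,0,0],
])

```text
time_s: 19.35
ee_pos: [535.8, 191.3, 144.5]
eef_rot: [-0.239, 0.967, 0.081, -0.02]
wrist_force: [0.3, -0.7, -0.6]
finger_gap: 14.4
gripper_force: 0.1
```

>>> drive_tool([
  [0,-0.15,0,-0.33,0,0],
  [0,-0.15,0,-0.33,0,0],
  [0,-0.15,0,-0.33,0,0],
  [0,-0.15,0,-0.33,0,0],
  [0,0,0,0,0,0],
])

```text
time_s: 19.98
ee_pos: [541.2, 181.0, 141.7]
eef_rot: [-0.237, 0.959, 0.148, -0.037]
wrist_force: [0.5, -0.0, -1.3]
finger_gap: 14.7
gripper_force: 0.3
```

```bash
python3 rf.py
```

```text
t 19.975 xdot 93.3 ydot 563.0 z 141.7 F 0.25876357215635315 0.4009687274709756 -1.3314283124749418 j [ 0.07  0.31 -0.21  1.18  0.28 -0.44]
[[-0.002, -0.953, -0.302], [-1.0, 0.002, 0.0], [0.0, 0.302, -0.953]]
```

>>> drive_tool([
  [0,-0.12,0,-0.2,0,0],
  [0,-0.12,0,-0.2,0,0],
  [0,-0.12,0,0,0,0],
  [0,0,0,0,0,0],
])

```text
time_s: 20.48
ee_pos: [543.7, 175.8, 139.6]
eef_rot: [-0.237, 0.956, 0.168, -0.042]
wrist_force: [-0.3, -0.1, -0.4]
finger_gap: 14.3
gripper_force: 0.0
```

>>> drive_tool([
  [0,-0.08,0,0,0,0],
  [0,-0.08,0,0,0,0],
  [0,0,0,0,0,0],
])

```text
time_s: 20.85
ee_pos: [545.3, 173.2, 138.8]
eef_rot: [-0.237, 0.956, 0.168, -0.042]
wrist_force: [0.5, -0.7, -0.4]
finger_gap: 14.4
gripper_force: 0.0
```

```bash
python3 rf.py; python3 - <<'E'
from h import *
o=[]
for n in('wrist','top','scene'):
    c=cam(n); np.savez(f'{n}6.npz',p=c[0],d=c[1],k=c[2:5],W=c[5]);o.append(c[0])
cv2.imwrite('pics/w6.png',np.vstack([cv2.resize(o[0],(440,330)),cv2.resize(o[2][145:235,180:327],(440,270))]))
E
```

```text
t 20.85 xdot 102.1 ydot 562.9 z 138.8 F 0.897983356723158 0.12352022994308834 -0.4061556921935926 j [ 0.04  0.33 -0.19  1.2   0.31 -0.48]
[[-0.0, -0.94, -0.341], [-1.0, 0.0, 0.0], [-0.0, 0.341, -0.94]]
```

View pics/w6.png

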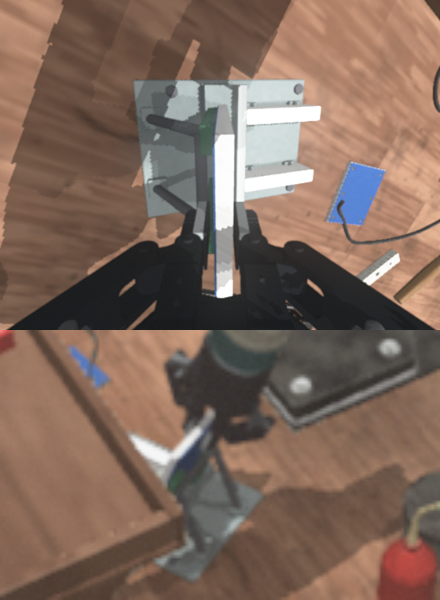

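The plate now leans against the green uprights with its foot behind the kerb and almost no force on the fingers. I'll open the fingers and check.

>>> drive_tool([
  [0,0,0,0,0,0],
  [0,0,0,0,0,0],
], claw=0.22)

```text
time_s: 21.25
ee_pos: [545.3, 173.1, 138.8]
eef_rot: [-0.237, 0.956, 0.168, -0.042]
wrist_force: [0.1, 0.5, 0.5]
finger_gap: 18.7
gripper_force: 0.0
```

>>> drive_tool([
  [0,0,0,0,0,0],
  [0,0,0,0,0,0],
  [0,0,-0.2,0,0,0],
  [0,0,-0.4,0,0,0],
  [0,0,-0.6,0,0,0],
  [0,0,-0.8,0,0,0],
  [0,0,-1,0,0,0],
  [0,0,-1,0,0,0],
  [0,0,-1,0,0,0],
  [0,0,-1,0,0,0],
  [0,0,0,0,0,0],
], claw=0.35)

```text
time_s: 22.62
ee_pos: [566.2, 136.4, 254.1]
eef_rot: [-0.237, 0.956, 0.167, -0.039]
wrist_force: [-0.6, -0.1, -0.5]
finger_gap: 29.9
gripper_force: 0.0
```

```bash
python3 - <<'E'
from rf import *
for n in('wrist','top','scene'):
    c=cam(n); np.savez(f'{n}7.npz',p=c[0],d=c[1],k=c[2:5],W=c[5])
    if n=='wrist':cv2.imwrite('pics/w7.png',c[0])
    P=cloud(c[1],*c[2:5],c[5]).reshape(-1,3);x=P@ex-49.5;y=P@ey;z=P[:,2]
    m=(z>60)&(z<172)&(x>-20)&(x<80)&(y>470)&(y<650)
    t=m&(z>155)
    print(n,m.sum(),'top edge y',np.percentile(y[t],[1,50,99]) if t.any() else 0,'x',np.percentile(x[t],[5,50,95]) if t.any() else 0,'zmax',np.percentile(z[m],99.5))
    # bare face: x nearest kerb side per z
    k=c[0].reshape(-1,3);
    for lo in(60,90,120,150):
        w=m&(z>lo)&(z<lo+10)&(y>530)&(y<575)
        if w.sum()>20:print(lo,np.percentile(x[w],[2,20,50]).round(1))
E
```

```text
t 22.625 xdot 144.4 ydot 564.2 z 254.1 F -0.20551458102080922 -0.579610399171344 -0.5492903154332422 j [-0.03  0.28 -0.01  1.45  0.3  -0.54]
[[-0.001, -0.941, -0.338], [-1.0, -0.0, 0.004], [-0.004, 0.338, -0.941]]
wrist 3689 top edge y [504.74447578 557.51142755 623.01752028] x [56.55865385 60.7567462  64.86645904] zmax 169.8136547774197
top 732 top edge y [508.43663809 568.43423821 626.5417933 ] x [51.63891874 58.1477568  64.62729645] zmax 171.31841518308656
120 [38.5 39.3 40.3]
150 [48.  49.9 51.2]
scene 376 top edge y [503.91251029 556.59214859 620.21804679] x [57.57150027 62.67917631 67.13754076] zmax 170.17708291238733
```

View pics/w7.png

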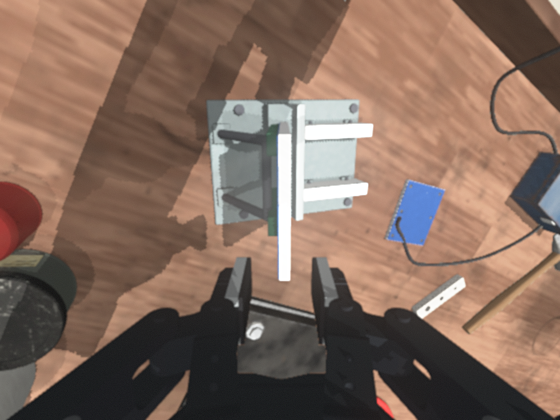

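The plate leans at about 19.5°, is 9–10 mm off centre (limit 20 mm), and the gripper is clear of it. Handing in.

```bash
python3 -c "
from h import *
print(workorder.finish_job())"
```

```text
the job is handed in; nothing more can be done
None
```

The plate was slid home square against both uprights, tipped up and released. It leans at about 19.5° with its bare side out and its foot in the channel, about 10 mm off centre (limit 20 mm). The bystanders were not touched, and the job was handed in at about 23 s; no verdict came back.

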